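# Lock a violin plate in its holding board

### The job

Lock the small violin plate into its holding board: first push its wide end with a fingertip so that it slides along the board until it rests against the two stop pegs, then push both wooden turn-buttons round by their arms so that each reaches in over the waist of the plate and points straight across the board. Only push: do not lift the plate, and leave everything else on the bench where it is.

Things in the scene. Friction and masses are not known exactly. Their poses are not given: they have to be found in the camera images.
- board: Fixed grey-faced holding board, 291 (x) by 260 (y) by 20 mm. Origin on the bench under the midpoint between the two turn-button pivots; x points along the board away from the robot, y left. Near edge at x = -136 mm, far edge at +155. Stop pegs (10 mm across, 10 tall) at x = 117, y = +-45; low side pegs (10 across, 8 tall) at x = -72, y = +-93.
- plate: Loose pale violin plate lying on the board, 280 mm long, 90 g. Origin: underside, mid waist; x to its narrow end. Wide bout: radius 80 centred at x = -72; narrow bout: radius 65 at x = +63; waist 90 wide. 6 mm thick at the edge, 12 mid bout. Home, its origin is at x = y = 0, z = 20 mm of the board, axes parallel; it starts 10 to 24 mm short (-x).
- plate_end (a point): Middle of the plate's wide end, which faces the robot: on its rim at mid thickness (plate x = -152 mm), 23 mm above the bench. It overhangs the near edge of the board, by 16 mm when the plate is home. The plate slides with about 1 N.
- left_pivot (a point): On the vertical pivot axis of the left turn-button, at the top of its arm, 48 mm above the bench; at x = 0, y = +100 mm of the board. Hub radius 14 mm. It turns either way with no stop, against friction of 0.08 N m (about 2 N at mid arm), and stays where left. It starts within 80 degrees of pointing straight away from the plate.
- left_tip (a point): Outer end of the left turn-button's dark wooden arm, on its centre line, 70 mm from the pivot axis, 40 mm above the bench. The arm is 18 mm wide with a round end and spans 32 to 48 mm above the bench, passing over the plate without touching. When done the arm points to the board's centre line: tip at x = 0, y = +30 mm of the board.
- right_pivot (a point): On the vertical pivot axis of the right turn-button, at the top of its arm, 48 mm above the bench; at x = 0, y = -100 mm of the board. Hub radius 14 mm. It turns either way with no stop, against friction of 0.08 N m (about 2 N at mid arm), and stays where left. It starts within 80 degrees of pointing straight away from the plate.
- right_tip (a point): Outer end of the right turn-button's dark wooden arm, on its centre line, 70 mm from the pivot axis, 40 mm above the bench. The arm is 18 mm wide with a round end and spans 32 to 48 mm above the bench, passing over the plate without touching. When done the arm points to the board's centre line: tip at x = 0, y = -30 mm of the board.
- thumb_plane: Bystander, to be left alone: small brass block plane, 60 x 24 x 26 mm.
- spool_clamp: Bystander, to be left alone: upright spool clamp: two wooden discs of 32 mm diameter on a steel screw, 103 mm tall, standing on a far corner of the board.
- tuning_peg: Bystander, to be left alone: dark wooden violin tuning peg standing on its head, 55 mm tall, on the other far corner of the board.
- glue_bottle: Bystander, to be left alone: white closed bottle, 52 mm diameter, 130 mm tall.
- mug: Bystander, to be left alone: white mug, 80 mm diameter, 90 mm tall.
- screwdriver: Bystander, to be left alone: screwdriver with a round dark handle, 200 mm long, lying on the bench.
- peg_tray: Bystander, to be left alone: open wooden tray, 110 x 150 x 40 mm, holding pegs.

How it is judged:
On the way, in this order (a step that is already met when the one before it is completed fails the run):
1. the plate rests against the stop pegs while both turn-buttons are still swung clear of it (x of plate in the frame of board between -0.004 and 0.006 m and y of plate in the frame of board between -0.008 and 0.008 m and angle between the x axis of plate and the x axis of board, either way round below 0.08 rad and y of left_tip in the frame of board above 0.075 m and y of right_tip in the frame of board below -0.075 m), for 0.2 s.
2. both turn-buttons lie over the waist of the plate, pointing straight across (x of left_tip in the frame of board between -0.015 and 0.015 m and y of left_tip in the frame of board below 0.05 m and x of right_tip in the frame of board between -0.015 and 0.015 m and y of right_tip in the frame of board above -0.05 m), for 0.2 s.
At the end, for the whole second after the job is handed in: The plate lies flat on the board within 4 mm of its place against the stop pegs (8 mm sideways, 0.08 rad), and each turn-button's tip is over the plate, within 15 mm of the line straight across the board through its pivot (about 12 degrees); all at rest (all of step 2 and x of plate in the frame of board between -0.004 and 0.006 m and y of plate in the frame of board between -0.008 and 0.008 m and angle between the x axis of plate and the x axis of board, either way round below 0.08 rad and height (world z) of plate below 0.024 m and linear speed of plate below 0.01 m/s); the robot touches nothing.
It fails at once if the plate is lifted or tipped (height (world z) of plate above 0.03 m or angle between plate's own z axis and vertical above 0.15 rad).
It fails at once if a bystander is moved by more than 25 mm (distance of any of thumb_plane, spool_clamp, tuning_peg, glue_bottle, mug, screwdriver, peg_tray from where it was at the start of the episode above 0.025 m).
It also fails if it takes over 67 s, if anything falls off the work surface, if the arm or the gripper's body presses on something with over 40 N, if the wrist force passes 120 N, or if a joint passes its speed limit or range.

### The arm

A 6-joint arm with a two-finger parallel gripper is mounted at the origin on the work surface. World frame = base frame: x ahead of the robot, y to its left, z up, the work surface at z = 0. Lengths are in m, angles in rad, forces in N, time in s.
With the tool pointing down it reaches from about 0.35 to 0.925 m from the base axis. Payload 6.4 kg.
Tool frame: the origin (TCP) lies at the very end of the fingers, on their centre line; the grasp point (between the pads) lies 19 mm behind it; z points along the fingers, y is the line along which they close (so a half turn about z gives the same grasp; the last joint's range is limited). The gripper opens to 85 mm and grips with 20 to 120 N. Pads are 22 mm wide; open, the fingers measure 114 mm over their backs; the gripper's body (76 mm by 85 mm) begins 54 mm behind the grasp point. The pads swing forward as they close: fully open they stand 13 mm farther back than shut.
Start: joints at [1.016, 0.245, 1.558, -0, 1.339, -0.174], TCP at [0.242, 0.603, 0.231] pointing down, gripper open.
Joint ranges: [-3.13, 3.13], [-1.02, 2.26], [0.13, 2.54], [-0.95, 4.09], [0.21, 2.88], [-2.74, 2.74]. Speed limits (rad/s): [2.57, 2.57, 3.14, 3.14, 3.14, 3.14].

### API

Orientations are given as a rotation vector (axis times angle).
In Python, from bench import sensors, eyes, workorder gives the robot as it stands. The module is installed in compiled form; this text tells all that it offers.
- The arm moves only by the tool play_rows, never from a script. Its argument "rows" is a list of rows, each a list of 3 entries, a list of its own where there are three numbers: the shift along the world's x, y, z in mm, then the turn, a rotation vector about the world's x, y, z in rad, then the finger opening in mm, from 0 to 85.4. A call has 1 to 10 rows; each row is the pose to reach, as a shift and turn from the pose commanded when the call began; what a row does not reach only later rows make up. A row lasts 1/12 s, in which the tool goes at most 41.7 mm and 7.16 degrees, less where a joint would pass 70% of its speed; a pose out of reach is approached as far as the arm can. A call with a gripper value outside its range is refused whole. The fingers move at their own pace and stop on an object; "squeeze" is the grip in N (left out, the last holds). Time passes only in rows, so rows that repeat a pose let the fingers close. It gives the time, the measured TCP pose, the force, the opening and the grip force at its end, in the units of the state.
- sensors.get_obs(): the state, without advancing time (a new reading comes with each control period).
- eyes.get_image(name): name is "scene" or "top" or "wrist"; returns the picture (384x512x3 uint8, red, green, blue); there is no depth.
- eyes.get_calibration(name): a dict with "fx", "fy", "cx", "cy" (pixels), "camera_from_world" (4x4, takes a point from world to camera coordinates); the wrist camera has in their place "hand_eye" (4x4, takes a point from camera to tool coordinates, whose origin is the TCP and whose axes are the flange's). Camera axes: x right, y up, looking along -z (the intrinsics and any distortion apply to the point x, -y, -z); pixel columns grow to the right and rows downward; lengths in m; the calibration is good to about 2 mm. A picture is of the moment at which its call begins: read the wrist's pose just before it. get_calibration takes no time and is no camera call.
- workorder.job_done(): hands the job in; it is judged then, once.
The state is a dict: "t": time; "q": joint angles; "joint_velocities": joint speeds; "joint_torque": joint torques, N m; "ee_pos": TCP position; "eef_rot": TCP orientation; "force": force on the tool from outside, world axes, zero at the start; "torque": the same for the moment, N m; "width": finger opening in m; "grip_force": force on a finger pad.
Only numpy, scipy, OpenCV 4.12 (cv2) and the standard library are available. Lean on these libraries where they do the work, as an engineer would, in place of code of your own. Each camera call takes 0.05 s, during which the arm holds its last target. There are 200 camera calls.

## Working session

There is one attempt and no reset: what is moved stays moved. The work goes in short steps, Python scripts to look and compute and a tool call to move; the robot and the scene stay as the last step left them, time stands still between calls to the robot, and variables do not carry over. Pictures are saved under pics/ and viewed, at most 10 in all, crops included, and the job is handed in when it is done.

Besides the shell and the picture viewer there is one more tool, called after ">>>" in YAML: its name, and indented under it one key for each argument. play_rows: Moves the arm, as the interface text tells. Its arguments: {"type":"object","properties":{"rows":{"type":"array"},"squeeze":{"type":"number"}},"required":["rows"]}

```bash
mkdir -p pics; python3 - <<'E'
from bench import sensors, eyes
import cv2
o=sensors.get_obs(); print(o['t'],o['ee_pos'],o['eef_rot'],o['width'])
for n in("top","scene"):
    im=eyes.get_image(n); cv2.imwrite(f"pics/{n}0.png",cv2.resize(im[:,:,::-1],(800,600),interpolation=cv2.INTER_CUBIC))
    c=eyes.get_calibration(n); print({k:(v if k!='camera_from_world' else v) for k,v in c.items()})
E
```

```text
0.0 [0.24127018 0.60296884 0.23017435] [-5.94437564e-01 -3.08410458e+00  2.83101521e-03] 0.08539357459633384
{'fx': 403.6329041138995, 'fy': 403.6329041138995, 'cx': 258.023458381023, 'cy': 182.36009042902703, 'camera_from_world': array([[ 3.84695598e-03, -9.99992565e-01, -2.67709192e-04,
         5.25621854e-02],
       [ 9.93672212e-01,  3.79258980e-03,  1.12254850e-01,
        -6.40148926e-01],
       [-1.12253000e-01, -6.97854652e-04,  9.93679414e-01,
        -1.20379531e+00],
       [ 0.00000000e+00,  0.00000000e+00,  0.00000000e+00,
         1.00000000e+00]])}
{'fx': 370.21503376760774, 'fy': 370.21503376760774, 'cx': 257.15562321332476, 'cy': 191.8506064345241, 'camera_from_world': array([[ 0.6909581 ,  0.72287779, -0.00496063, -0.44892817],
       [-0.44737959,  0.43299496,  0.78253873,  0.20053483],
       [ 0.5678278 , -0.53848219,  0.62258214, -1.43920042],
       [ 0.        ,  0.        ,  0.        ,  1.        ]])}
```

View pics/top0.png

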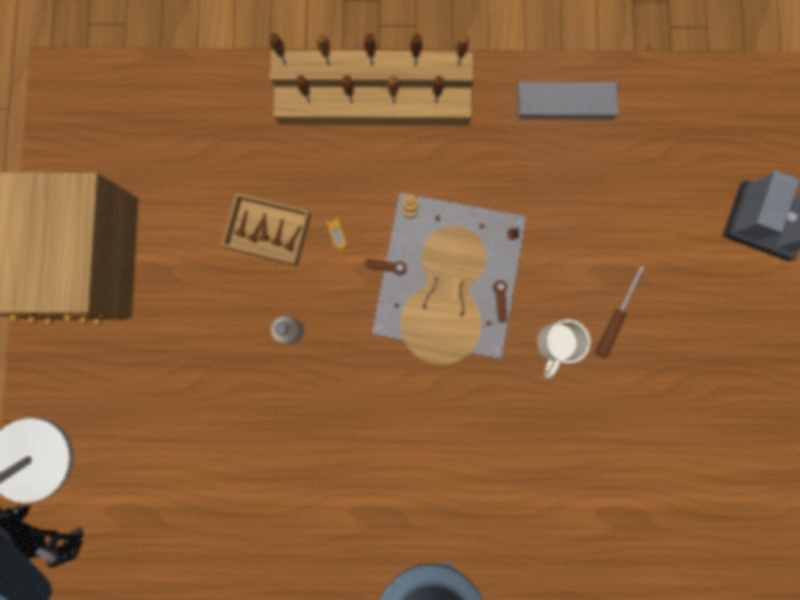

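View pics/scene0.png

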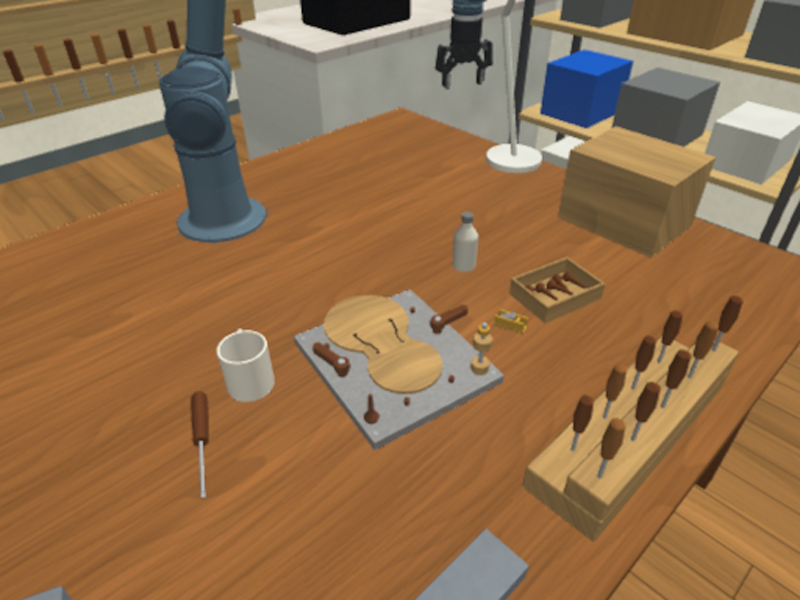

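The top view shows the board at about (450,275) of the 800x600 picture, turned about -10°. The left button points left and the right one points toward the robot. I'll enlarge that area.

```bash
python3 - <<'E'
import cv2
from bench import eyes
import numpy as np
im=np.mean([eyes.get_image("top").astype(float) for _ in range(3)],0).astype('uint8')[:,:,::-1]
c=im[115:240,222:382]
cv2.imwrite("pics/crop0.png",cv2.resize(c,None,fx=4.8,fy=4.8,interpolation=cv2.INTER_CUBIC) if 0 else cv2.resize(c,(768,600),interpolation=cv2.INTER_CUBIC))
E
```

```text
(no output)
```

View pics/crop0.png

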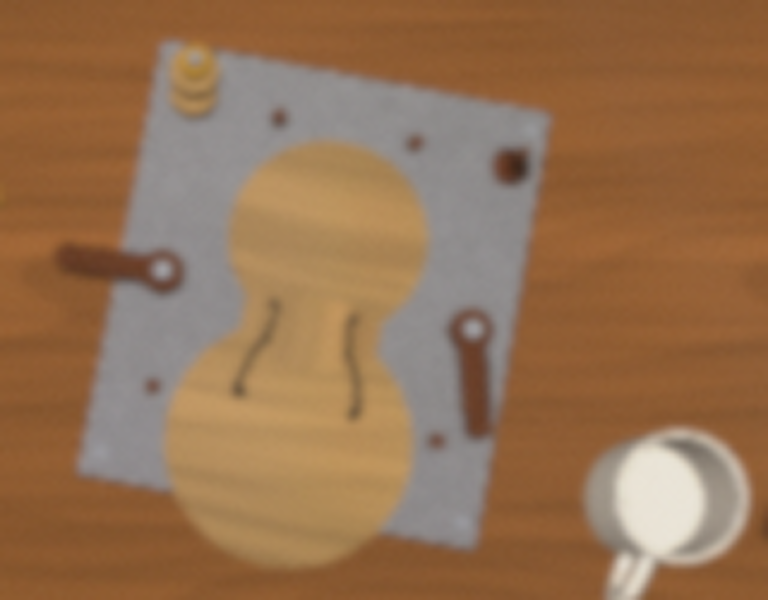

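The crop shows board corners at (163,43), (550,114), (475,548) and (80,473). The pivots are at (163,270) and (472,328), the tips at (57,256) and (480,437), and the plate end near (285,570). I'll fit the poses from these.

```bash
cat > h.py <<'E'
import numpy as np
from scipy.optimize import least_squares
from bench import eyes
C=eyes.get_calibration("top"); M=C['camera_from_world']
def proj(P):
    P=np.atleast_2d(P); c=P@M[:3,:3].T+M[:3,3]
    return np.c_[C['cx']+C['fx']*c[:,0]/-c[:,2], C['cy']-C['fy']*c[:,1]/-c[:,2]]
def back(uv,z):
    uv=np.atleast_2d(uv); d=np.c_[(uv[:,0]-C['cx'])/C['fx'],-(uv[:,1]-C['cy'])/C['fy'],-np.ones(len(uv))]@M[:3,:3]
    o=-M[:3,:3].T@M[:3,3]; return o+d*((z-o[2])/d[:,2])[:,None]
def crop(p): return (np.atleast_2d(p)+.5)/4.8-.5+[222,115]
def R(a): return np.array([[np.cos(a),-np.sin(a)],[np.sin(a),np.cos(a)]])
def fit(B,uv,x0=(.6,0,0)):
    B=np.array(B,float)/1000
    f=lambda p:(proj(np.c_[B[:,:2]@R(p[2]).T+p[:2],B[:,2]])-uv).ravel()
    return least_squares(f,x0,loss='soft_l1')
E
python3 - <<'E'
from h import *
B=[(155,130,20),(155,-130,20),(-136,-130,20),(-136,130,20),(0,100,48),(0,-100,48),(117,45,30),(117,-45,30),(-72,93,28),(-72,-93,28)]
uv=crop([(163,43),(550,114),(475,548),(80,473),(163,270),(472,328),(280,118),(415,143),(152,386),(436,440)])
r=fit(B,uv);p=r.x;print("board",p,np.round(r.fun.reshape(-1,2),2))
tb=lambda w:(w[:,:2]-p[:2])@p[None,2:].repeat(1) if 0 else (w[:,:2]-p[:2])@R(p[2])
# arm ends at top z .048; 
for n,q in(("Lend",(57,256)),("Rend",(480,437))): 
    w=back(crop([q]),.044);print(n,w,tb(w)*1000)
# plate: rim points at z~.026
P=[(-72,80,23),(-72,-80,23),(-152,0,23),(63,65,23),(63,-65,23),(128,0,23)]
w=back(crop([(329,141),(285,570),(288,447),(329,240)]),.026);print(w,tb(w)*1000)
w=back(crop([(165,440),(413,447),(229,232),(429,240)]),.026);print(w,tb(w)*1000)
for n,b in dict(end=(-152,0),lp=(0,100),rp=(0,-100),O=(0,0)).items(): print(n,R(p[2])@np.array(b)/1000+p[:2])
E
```

```text
board [ 0.65487625 -0.03525364 -0.18458278] [[-0.17 -0.67]
 [ 0.25 -0.36]
 [ 0.16  0.56]
 [-0.62  0.29]
 [-0.13  0.22]
 [ 0.09  0.33]
 [-0.14 -0.47]
 [ 0.1  -0.38]
 [ 0.04  0.12]
 [ 0.36  0.18]]
Lend [[0.68323395 0.13039125 0.044     ]] [[ -2.52588333 168.0357413 ]]
Rend [[ 0.56872946 -0.13804003  0.044     ]] [[ -65.81836313 -116.85142647]]
[[ 0.76237052 -0.04506613  0.026     ]
 [ 0.48466377 -0.01566774  0.026     ]
 [ 0.56285211 -0.01778786  0.026     ]
 [ 0.69707043 -0.044734    0.026     ]] [[ 107.46920527   10.08331142]
 [-170.91578927  -11.98699518]
 [ -93.66652505    0.27930788]
 [  43.2174184    -1.57514253]]
[[ 0.56703282  0.06102567  0.026     ]
 [ 0.56315908 -0.09786005  0.026     ]
 [ 0.70207233  0.02010576  0.026     ]
 [ 0.69731711 -0.10956823  0.026     ]] [[-104.02198432   78.521334  ]
 [ -78.66860684  -78.37634742]
 [  36.23388966   63.0812054 ]
 [  55.35934928  -65.26275488]]
end [ 0.50545829 -0.0073561 ]
lp [0.67322989 0.06304765]
rp [ 0.63652261 -0.13355493]
O [ 0.65487625 -0.03525364]
```

```bash
python3 - <<'E'
from h import *
s=lambda p:(np.array([p])+.5)*.64-.5
for n,q,z in(("bottletop",(287,328),.13),("mugtop rim c",(563,341),.09),("thumb",(337,233),.026),("spool top",(409,201),.103)):
    w=back(s(q),z)[0]; print(n,w[:2].round(3),(R(-.1846)@(w[:2]-[.6549,-.0353])*1000).round())
E
```

```text
bottletop [0.551 0.265] [-47. 314.]
mugtop rim c [ 0.531 -0.242] [-160. -181.]
thumb [0.746 0.188] [130. 203.]
spool top [0.792 0.045] [150.  54.]
```

>>> play_rows:
  rows:
    - [[40, -119, 0], [0, 0, 0.19], 0]
    - [[80, -238, 0], [0, 0, 0.19], 0]
    - [[120, -357, 0], [0, 0, 0.19], 0]
    - [[120, -357, 0], [0, 0, 0.19], 0]
    - [[120, -357, 0], [0, 0, 0.19], 0]
    - [[120, -357, 0], [0, 0, 0.19], 0]
    - [[120, -357, 0], [0, 0, 0.19], 0]
    - [[120, -357, 0], [0, 0, 0.19], 0]
    - [[120, -357, 0], [0, 0, 0.19], 0]
    - [[120, -357, 0], [0, 0, 0.19], 0]
  squeeze: 20

```text
t: 1.08
ee_pos: [0.3635, 0.2415, 0.2314]
eef_rot: [0.311, 3.125, -0.003]
force: [-0.0, 0.0, 0.3]
width: 0.0001
grip_force: 0.0
```

>>> play_rows:
  rows:
    - [[13, -40, 0], [0, 0, 0.01], 0]
    - [[26, -80, 0], [0, 0, 0.01], 0]
    - [[39, -119, 0], [0, 0, 0.01], 0]
    - [[53, -158, 0], [0, 0, 0.01], 0]
    - [[66, -197, 0], [0, 0, 0.01], 0]
    - [[80, -237, 0], [0, 0, 0.01], 0]
    - [[80, -237, -40], [0, 0, 0.01], 0]
    - [[80, -237, -80], [0, 0, 0.01], 0]
    - [[80, -237, -120], [0, 0, 0.01], 0]
    - [[80, -237, -150], [0, 0, 0.01], 0]

```text
t: 1.92
ee_pos: [0.4401, 0.0096, 0.0784]
eef_rot: [-0.285, -3.126, -0.001]
force: [-0.0, 0.5, -0.0]
width: 0.0002
grip_force: 0.0
```

>>> play_rows:
  rows:
    - [[0, 0, -30], [0, 0, 0], 0]
    - [[0, 0, -50], [0, 0, 0], 0]
    - [[0, 0, -62], [0, 0, 0], 0]
    - [[0, 0, -66], [0, 0, 0], 0]
    - [[0, 0, -66], [0, 0, 0], 0]
    - [[0, 0, -66], [0, 0, 0], 0]

```text
t: 2.42
ee_pos: [0.4422, 0.0094, 0.016]
eef_rot: [0.283, 3.128, -0.0]
force: [-0.4, -0.2, -0.4]
width: 0.0001
grip_force: 0.0
```

```bash
python3 - <<'E'
from h import *
from bench import sensors
o=sensors.get_obs();d=o['ee_pos'][:2]-[.6549,-.0353];print(o['t'],o['ee_pos'],o['eef_rot'],R(.1846)@d*1000,o['force'])
import cv2
im=eyes.get_image("wrist")[:,:,::-1]; cv2.imwrite("pics/w1.png",im)
E
```

```text
2.4167 [0.44223078 0.00943227 0.01595723] [ 2.83226461e-01  3.12770960e+00 -2.26030828e-04] [-217.26667585    4.93610692] [-0.35622439 -0.20390715 -0.36833779]
```

View pics/w1.png

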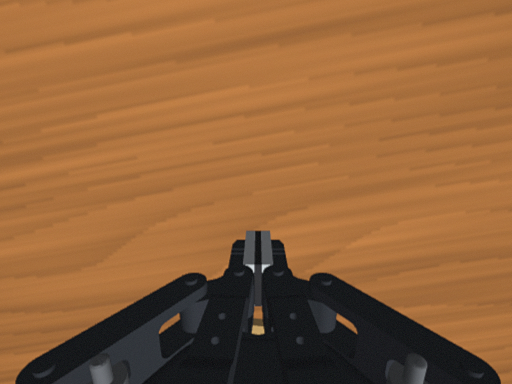

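The wrist camera faces the robot side and shows only the closed fingers at (258,250), so it can't see the plate. I'll approach by position and force.

>>> play_rows:
  rows:
    - [[9, -6, -2], [0, 0, 0], 0]
    - [[19, -8, -3], [0, 0, 0], 0]
    - [[27, -9.5, -3], [0, 0, 0], 0]
    - [[29, -10, -3], [0, 0, 0], 0]
    - [[31, -10.4, -3], [0, 0, 0], 0]
    - [[33, -10.7, -3], [0, 0, 0], 0]
    - [[35, -11.1, -3], [0, 0, 0], 0]
    - [[37, -11.5, -3], [0, 0, 0], 0]
    - [[39, -11.9, -3], [0, 0, 0], 0]
    - [[39, -11.9, -3], [0, 0, 0], 0]

```text
t: 3.3
ee_pos: [0.4807, -0.0025, 0.0123]
eef_rot: [-0.284, -3.129, -0.0]
force: [-0.1, 0.2, 1.5]
width: 0.0002
grip_force: 0.0
```

>>> play_rows:
  rows:
    - [[2, -0.4, 0], [0, 0, 0], 0]
    - [[4, -0.7, 0], [0, 0, 0], 0]
    - [[6, -1.1, 0], [0, 0, 0], 0]
    - [[8, -1.5, 0], [0, 0, 0], 0]
    - [[8, -1.5, 0], [0, 0, 0], 0]

```text
t: 3.72
ee_pos: [0.4891, -0.0041, 0.0124]
eef_rot: [0.284, 3.128, -0.0]
force: [0.5, 0.4, 0.1]
width: 0.0
grip_force: 0.0
```

```bash
cat > look.py <<'E'
import cv2,sys,numpy as np
from bench import eyes
im=np.mean([eyes.get_image("top").astype(float) for _ in range(2)],0).astype('uint8')[:,:,::-1]
cv2.imwrite(sys.argv[1],cv2.resize(im[115:240,222:382],(768,600),interpolation=cv2.INTER_CUBIC))
E
python3 look.py pics/c1.png
```

```text
(no output)
```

View pics/c1.png

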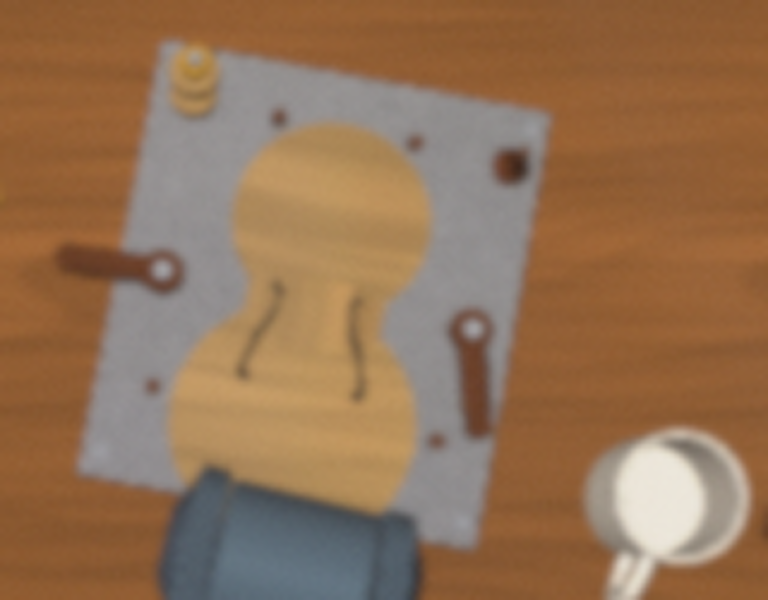

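The plate has slid about 12 mm: its narrow end went from row 141 to 123 and it is straight. About 8 mm remain.

>>> play_rows:
  rows:
    - [[1.5, -0.3, 0], [0, 0, 0], 0]
    - [[3, -0.6, 0], [0, 0, 0], 0]
    - [[4.5, -0.8, 0], [0, 0, 0], 0]
    - [[5.5, -1, 0], [0, 0, 0], 0]
    - [[5.5, -1, 0], [0, 0, 0], 0]

```text
t: 4.23
ee_pos: [0.4944, -0.005, 0.0123]
eef_rot: [0.284, 3.128, -0.0]
force: [0.7, -0.7, -0.0]
width: -0.0
grip_force: 0.0
```

>>> play_rows:
  rows:
    - [[1, -0.2, 0], [0, 0, 0], 0]
    - [[2, -0.4, 0], [0, 0, 0], 0]
    - [[2, -0.4, 0], [0, 0, 0], 0]

```text
t: 4.48
ee_pos: [0.4962, -0.0054, 0.0123]
eef_rot: [0.284, 3.129, -0.0]
force: [-0.4, 0.7, -0.0]
width: -0.0004
grip_force: 0.2
```

>>> play_rows:
  rows:
    - [[0.8, -0.1, 0], [0, 0, 0], 0]
    - [[1.5, -0.3, 0], [0, 0, 0], 0]
    - [[1.5, -0.3, 0], [0, 0, 0], 0]

```text
t: 4.73
ee_pos: [0.4966, -0.0054, 0.0121]
eef_rot: [-0.283, -3.126, -0.001]
force: [-5.3, 0.9, 4.5]
width: 0.0
grip_force: 2.5
```

```bash
python3 look.py pics/c2.png; python3 -c "
from bench import sensors
o=sensors.get_obs();print(o['ee_pos'],o['force'])"
```

```text
[ 0.49659705 -0.00536724  0.01204424] [-5.88058118  0.59684642  4.53813566]
```

View pics/c2.png

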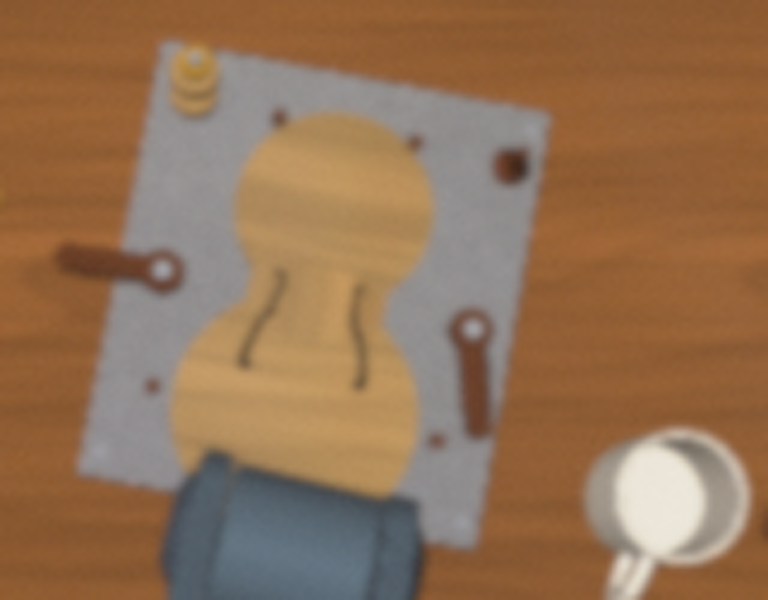

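The plate now touches both stop pegs at (280,118) and (415,143), with 5 N of reaction, and it is straight. Next I'll retreat and plan the arcs for the buttons.

>>> play_rows:
  rows:
    - [[-5, 1, 0], [0, 0, 0], 0]
    - [[-20, 4, 0], [0, 0, 0], 0]
    - [[-35, 7, 0], [0, 0, 0], 0]
    - [[-35, 7, 30], [0, 0, 0], 0]
    - [[-35, 7, 60], [0, 0, 0], 0]
    - [[-35, 7, 85], [0, 0, 0], 0]
    - [[-35, 7, 88], [0, 0, 0], 0]
    - [[-35, 7, 88], [0, 0, 0], 0]

```text
t: 5.5
ee_pos: [0.4644, 0.0009, 0.1024]
eef_rot: [0.283, 3.123, -0.001]
force: [-0.1, -0.4, -0.3]
width: 0.0002
grip_force: 0.0
```

```bash
cat > arc.py <<'E'
import sys
from h import *
from bench import sensors
O=np.array([.6549,-.0353])*1000
def pos(side,th,gap=0,r=48,a=9,b=14):
    s=1 if side=='L' else -1; t=np.radians(th); u=np.array([np.cos(t),np.sin(t)]); n=s*np.array([u[1],-u[0]])
    q=np.array([0,100*s])+r*u+(9+gap+a*abs(n[0])+b*abs(n[1]))*n
    return R(-.1846)@q+O
def table(side,ths,gap=0,start=None):
    p=np.array(start) if start is not None else sensors.get_obs()['ee_pos'][:2]*1000
    for t in ths: print(t,np.round(pos(side,t,gap)-p,0).astype(int).tolist())
E
python3 - <<'E'
from arc import *
o=sensors.get_obs();print(o['ee_pos'],o['t'])
table('R',[194],10)
p=pos('R',194,10).round()
ths=np.linspace(194,92,17).round(1)
table('R',ths[:9],0,p); print(); table('R',ths[9:],0,pos('R',ths[8]))
p=pos('L',92,10).round();print('L',p)
E
```

```text
[0.46436696 0.00091679 0.10238253] 5.5
194 [126, -172]
194.0 [-1, 10]
187.6 [-4, 16]
181.2 [-6, 22]
174.9 [-7, 28]
168.5 [-8, 33]
162.1 [-9, 38]
155.8 [-8, 44]
149.4 [-7, 50]
143.0 [-6, 56]

136.6 [3, 6]
130.2 [6, 11]
123.9 [10, 16]
117.5 [15, 21]
111.1 [20, 25]
104.8 [27, 28]
98.4 [33, 31]
92.0 [40, 32]
L [709. 106.]
```

>>> play_rows:
  rows:
    - [[21, -29, 0], [0, 0, 0], 0]
    - [[42, -58, 0], [0, 0, 0], 0]
    - [[63, -86, 0], [0, 0, 0], 0]
    - [[84, -115, 0], [0, 0, 0], 0]
    - [[105, -144, 0], [0, 0, 0], 0]
    - [[126, -172, 0], [0, 0, 0], 0]
    - [[126, -172, -25], [0, 0, 0], 0]
    - [[126, -172, -50], [0, 0, 0], 0]
    - [[126, -172, -64], [0, 0, 0], 0]
    - [[126, -172, -64], [0, 0, 0], 0]

```text
t: 6.33
ee_pos: [0.5847, -0.1688, 0.0305]
eef_rot: [-0.283, -3.119, -0.006]
force: [0.4, 0.7, -0.2]
width: 0.0001
grip_force: 0.0
```

>>> play_rows:
  rows:
    - [[-1, 10, 0], [0, 0, 0], 0]
    - [[-4, 16, 0], [0, 0, 0], 0]
    - [[-6, 22, 0], [0, 0, 0], 0]
    - [[-7, 28, 0], [0, 0, 0], 0]
    - [[-8, 33, 0], [0, 0, 0], 0]
    - [[-9, 38, 0], [0, 0, 0], 0]
    - [[-8, 44, 0], [0, 0, 0], 0]
    - [[-7, 50, 0], [0, 0, 0], 0]
    - [[-6, 56, 0], [0, 0, 0], 0]
    - [[-6, 56, 0], [0, 0, 0], 0]

```text
t: 7.17
ee_pos: [0.5821, -0.113, 0.0359]
eef_rot: [-0.282, -3.127, -0.002]
force: [0.3, -0.2, -0.1]
width: -0.0002
grip_force: 0.1
```

```bash
python3 look.py pics/c3.png; python3 -c "
from arc import *
o=sensors.get_obs();print(o['ee_pos'],o['force'],pos('R',143))"
```

```text
[ 0.58206288 -0.11377711  0.03569053] [0.18699539 0.0717818  0.39287448] [ 585.26837888 -115.43615391]
```

View pics/c3.png

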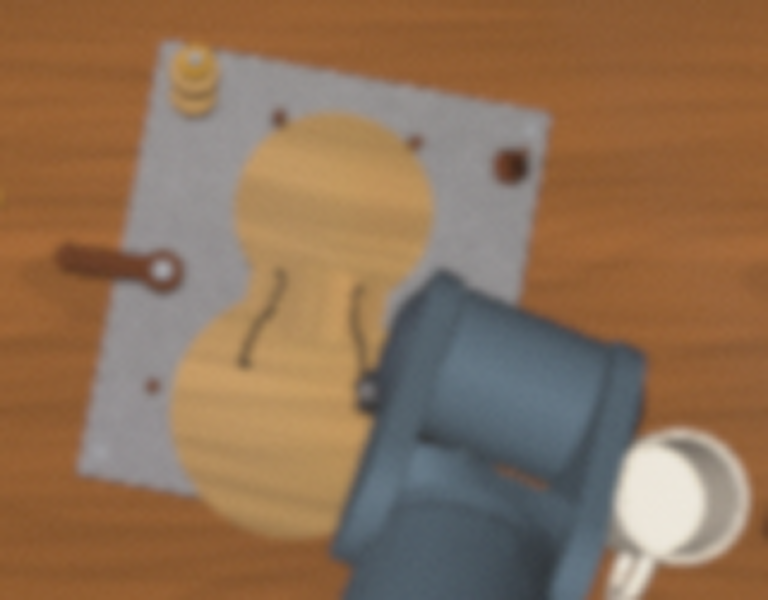

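The arm hides the right button in this view, and the plate has not moved. I'll continue the arc and raise the tool 3 mm.

```bash
python3 -c "
from arc import *
table('R',[137,130,124,118,111,105,98,94,91])"
```

```text
137 [6, 4]
130 [9, 10]
124 [13, 15]
118 [18, 19]
111 [24, 23]
105 [30, 26]
98 [37, 29]
94 [41, 30]
91 [44, 31]
```

>>> play_rows:
  rows:
    - [[6, 4, 3], [0, 0, 0], 0]
    - [[9, 10, 3], [0, 0, 0], 0]
    - [[13, 15, 3], [0, 0, 0], 0]
    - [[18, 19, 3], [0, 0, 0], 0]
    - [[24, 23, 3], [0, 0, 0], 0]
    - [[30, 26, 3], [0, 0, 0], 0]
    - [[37, 29, 3], [0, 0, 0], 0]
    - [[41, 30, 3], [0, 0, 0], 0]
    - [[44, 31, 3], [0, 0, 0], 0]
    - [[44, 31, 3], [0, 0, 0], 0]

```text
t: 8.1
ee_pos: [0.6273, -0.0833, 0.0393]
eef_rot: [0.283, 3.128, 0.001]
force: [0.1, -0.5, 0.6]
width: 0.0002
grip_force: 0.0
```

>>> play_rows:
  rows:
    - [[-8, 2, 0], [0, 0, 0], 0]
    - [[-20, 4, 0], [0, 0, 0], 0]
    - [[-20, 4, 30], [0, 0, 0], 0]
    - [[-20, 4, 62], [0, 0, 0], 0]
    - [[-20, 4, 72], [0, 0, 0], 0]
    - [[-20, 4, 72], [0, 0, 0], 0]

```text
t: 8.6
ee_pos: [0.6088, -0.0803, 0.1155]
eef_rot: [0.283, 3.121, -0.002]
force: [0.5, -0.5, 0.4]
width: 0.0001
grip_force: 0.0
```

```bash
python3 -c "
from arc import *
o=sensors.get_obs();print(o['ee_pos'],o['t'])
print(pos('L',92,10)-o['ee_pos'][:2]*1000)"
```

```text
[ 0.60883457 -0.08032228  0.11547978] 8.6
[ 99.74382222 186.53863584]
```

>>> play_rows:
  rows:
    - [[17, 31, 0], [0, 0, 0], 0]
    - [[34, 62, 0], [0, 0, 0], 0]
    - [[50, 93, 0], [0, 0, 0], 0]
    - [[67, 125, 0], [0, 0, 0], 0]
    - [[84, 156, 0], [0, 0, 0], 0]
    - [[102, 187, 0], [0, 0, 0], 0]
    - [[102, 187, 0], [0, 0, 0], 0]

```text
t: 9.18
ee_pos: [0.7092, 0.1128, 0.1092]
eef_rot: [-0.276, -3.129, -0.003]
force: [-0.2, -0.3, -0.2]
width: -0.0001
grip_force: 0.0
```

```bash
python3 look.py pics/c4.png; python3 -c "
from arc import *
o=sensors.get_obs();print(o['ee_pos'],o['t'])
print(pos('L',92,10)-o['ee_pos'][:2]*1000)
p=pos('L',92,10)
table('L',range(92,164,8),0,p);print();table('L',range(164,236,8),0,pos('L',156));print();table('L',[236,243,250,256,262,266,269],0,pos('L',228))"
```

```text
[0.70765644 0.10859322 0.10897784] 9.2833
[ 0.921958   -2.37686541]
92 [-10, 1]
100 [-15, 5]
108 [-20, 7]
116 [-26, 9]
124 [-32, 10]
132 [-39, 11]
140 [-46, 10]
148 [-53, 8]
156 [-60, 5]

164 [-7, -4]
172 [-13, -10]
180 [-18, -17]
188 [-22, -22]
196 [-25, -28]
204 [-28, -35]
212 [-29, -42]
220 [-29, -50]
228 [-28, -57]

236 [2, -8]
243 [6, -15]
250 [10, -21]
256 [14, -26]
262 [19, -30]
266 [23, -32]
269 [26, -34]
```

View pics/c4.png

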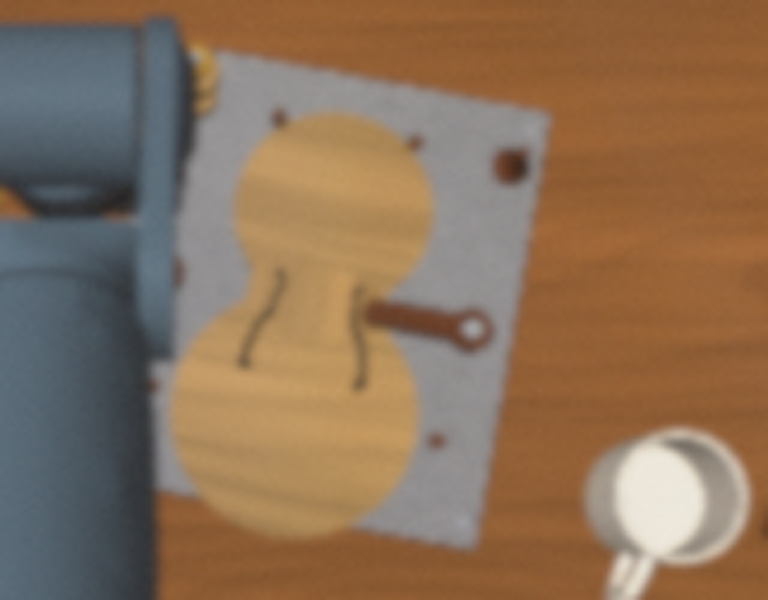

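The right button now points across: its tip is at (365,312) with the pivot at (472,328), about 2° off. Next is the left button.

>>> play_rows:
  rows:
    - [[1, -2, -30], [0, 0, 0], 0]
    - [[1, -2, -58], [0, 0, 0], 0]
    - [[1, -2, -69], [0, 0, 0], 0]
    - [[1, -2, -69], [0, 0, 0], 0]
    - [[1, -2, -69], [0, 0, 0], 0]

```text
t: 9.7
ee_pos: [0.7088, 0.1046, 0.0415]
eef_rot: [-0.285, -3.127, 0.0]
force: [-0.6, 0.6, 0.4]
width: 0.0004
grip_force: 0.0
```

>>> play_rows:
  rows:
    - [[-10, 1, 0], [0, 0, 0], 0]
    - [[-15, 5, 0], [0, 0, 0], 0]
    - [[-20, 7, 0], [0, 0, 0], 0]
    - [[-26, 9, 0], [0, 0, 0], 0]
    - [[-32, 10, 0], [0, 0, 0], 0]
    - [[-39, 11, 0], [0, 0, 0], 0]
    - [[-46, 10, 0], [0, 0, 0], 0]
    - [[-53, 8, 0], [0, 0, 0], 0]
    - [[-60, 5, 0], [0, 0, 0], 0]

```text
t: 10.45
ee_pos: [0.6486, 0.1106, 0.0422]
eef_rot: [-0.283, -3.128, -0.001]
force: [0.5, 1.6, 0.8]
width: 0.0003
grip_force: 0.8
```

>>> play_rows:
  rows:
    - [[-7, -4, 0], [0, 0, 0], 0]
    - [[-13, -10, 0], [0, 0, 0], 0]
    - [[-18, -17, 0], [0, 0, 0], 0]
    - [[-22, -22, 0], [0, 0, 0], 0]
    - [[-25, -28, 0], [0, 0, 0], 0]
    - [[-28, -35, 0], [0, 0, 0], 0]
    - [[-29, -42, 0], [0, 0, 0], 0]
    - [[-29, -50, 0], [0, 0, 0], 0]
    - [[-28, -57, 0], [0, 0, 0], 0]
    - [[-28, -57, 0], [0, 0, 0], 0]

```text
t: 11.28
ee_pos: [0.6215, 0.0517, 0.0421]
eef_rot: [-0.286, -3.128, 0.001]
force: [-0.1, 0.1, -0.1]
width: 0.0002
grip_force: 0.1
```

```bash
python3 -c "
from arc import *
o=sensors.get_obs();print(o['ee_pos'],o['t'],pos('L',228))
table('L',[236,243,250,256,262,266,269])"
```

```text
[0.62146687 0.05173858 0.04207119] 11.2833 [619.90869282  53.73029143]
236 [1, -6]
243 [4, -13]
250 [8, -19]
256 [13, -24]
262 [18, -28]
266 [21, -30]
269 [24, -32]
```

>>> play_rows:
  rows:
    - [[1, -6, -2], [0, 0, 0], 0]
    - [[4, -13, -2], [0, 0, 0], 0]
    - [[8, -19, -2], [0, 0, 0], 0]
    - [[13, -24, -2], [0, 0, 0], 0]
    - [[18, -28, -2], [0, 0, 0], 0]
    - [[21, -30, -2], [0, 0, 0], 0]
    - [[24, -32, -2], [0, 0, 0], 0]
    - [[24, -32, -2], [0, 0, 0], 0]

```text
t: 11.95
ee_pos: [0.6462, 0.0207, 0.0402]
eef_rot: [0.284, 3.128, -0.001]
force: [-0.0, -0.1, 0.6]
width: -0.0001
grip_force: 0.0
```

>>> play_rows:
  rows:
    - [[-8, 2, 0], [0, 0, 0], 0]
    - [[-20, 4, 0], [0, 0, 0], 0]
    - [[-20, 4, 30], [0, 0, 0], 0]
    - [[-20, 4, 70], [0, 0, 0], 0]
    - [[-30, 20, 100], [0, 0, 0], 0]
    - [[-60, 50, 110], [0, 0, 0], 0]
    - [[-90, 80, 110], [0, 0, 0], 0]
    - [[-120, 110, 110], [0, 0, 0], 0]
    - [[-140, 140, 110], [0, 0, 0], 0]
    - [[-140, 140, 110], [0, 0, 0], 0]

```text
t: 12.78
ee_pos: [0.501, 0.1655, 0.1499]
eef_rot: [-0.275, -3.128, -0.001]
force: [0.1, -0.5, -0.2]
width: -0.0003
grip_force: 0.0
```

```bash
python3 look.py pics/c5.png
```

```text
(no output)
```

View pics/c5.png

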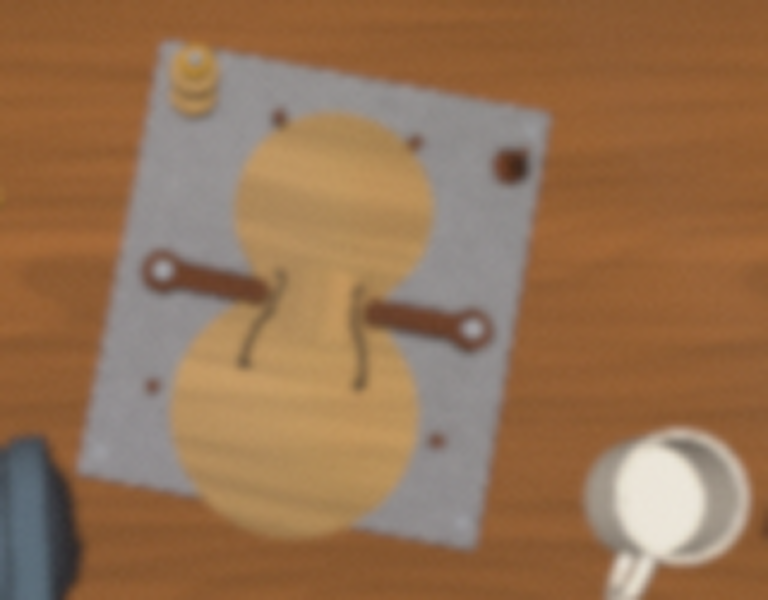

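Both buttons point across, with tips at (270,292) and (365,312). The plate is still against its stop pegs, and the robot is clear of everything.

```bash
python3 -c "
from bench import workorder
print(workorder.job_done())"
```

```text
the job is handed in; nothing more can be done
None
```

I handed the job in: the plate rests against both stop pegs and both turn-buttons point straight across its waist, within about 2° in the last top view; I had no verdict back from the judging.

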